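Lock a spring channel nut into the knife maker's clamping channel

TASK

The second jaw of the handle clamp is to be bolted to the bench channel at the red line. Take the spring channel nut out of the wooden stand by its orange wing, find the channel's slot with it at the line and push it down through without forcing it, then with the spring pressed down twist it a quarter turn clockwise (seen from above) and let it come up, so that its grooves sit on both lips of the channel; leave it standing there, and leave the knife, hammer and tin alone.

Things in the scene. Friction and masses are not known exactly. Their poses are not given: they have to be found in the camera images.
- nut: Spring channel nut: yellow zinc steel nut 34.5 long (its x) x 20.5 (y) x 9 mm (z up); origin on its axis at its underside. Two grooves across its top, parallel to y, at x = +-9.75 to +-14.75, 2.5 deep. Its corners (+x,-y) and (-x,+y) are rounded, so it turns clockwise only; the square corners meet the channel's walls about 6 degrees past the quarter turn.
- wing (a point): Grip point of the nut's orange moulded wing, on the nut's axis 40 mm above its underside. The wing is 32 long (nut's x) x 12 thick (nut's y), from 21 to 47 mm above the underside, fast to the nut by a 10 mm stud. Nut, wing and spring weigh about 0.1 kg.
- spring (a joint): Compression of the coil spring fixed under the nut (m): 0 free, its flat foot (16 mm across, does not give sideways) then 31 mm below the nut's underside; 22 mm at most; 0.6 N per mm. In the channel it starts to press when the nut's underside is 51.5 mm above the bench; about 3.6 N when the nut is seated, 6 N when pressed 4 mm below that.
- board: Plywood board 380 (x) x 120 (y) x 18 mm; origin under its centre. On it a steel strut channel along x, slot up, 340 x 41 wide x 41 high: top 59 mm above the bench, slot 22 wide, steel 2.5, lips turn down to 52 mm, floor at 20.5 mm, inside 36 wide. Screwed on through wide holes, it lies parallel to the board but up to 5 mm off its centre line, either way. Jaw on it at x = 110 to 160, 104 high.
- mark: Red painted line, 6 mm wide, across the board on both sides of the channel; origin on the board's centre line on its upper face (18 mm above the bench), x along the channel. The nut's axis belongs here, within 8 mm along the channel.
- rack: Wooden stand 70 (x) x 130 (y) x 38 mm (z), fixed; origin at the centre of its underside. Two 26 mm holes go through at y = +30 and y = -30 mm; the nut stands over the first with its spring hanging in the hole, its underside on the wood; the other hole is empty.
- knife: Loose finished knife lying on the bench: wooden handle 115 x 26 x 18 mm, blade 160 mm towards its +x; origin under the joint of handle and blade. To be left alone.
- hammer: Loose hammer lying on the bench, 260 mm long, handle towards its -x. To be left alone.
- tin: Loose tin can with a blue label, 72 mm across, 90 mm high, standing on the bench; origin at the centre of its underside. To be left alone.
Not all that is in view belongs to the job. Of the things like the nut, leave any that is black; of the rest the smaller one is meant.

How it is judged:
By the outcome, as a careful person would: the job done as asked, in the order asked, and still so for the second after the job is handed in, with the robot touching nothing.
It also fails if it takes over 54 s, if anything falls off the work surface, if the arm or the gripper's body presses on something with over 40 N, if the wrist force passes 120 N, or if a joint passes its speed limit or range.

ROBOT

A 6-joint arm with a two-finger parallel gripper is mounted at the origin on the work surface. World frame = base frame: x ahead of the robot, y to its left, z up, the work surface at z = 0. Lengths are in mm, angles in degrees, forces in N, time in s.
With the tool pointing down it reaches from about 350 to 850 mm from the base axis. Payload 8.1 kg.
Tool frame: the origin (TCP) lies midway between the tips of the shut fingers; the grasp point (between the pads) lies 19 mm behind it (r.pinch_z is the distance from the TCP to the grasp point, in mm); z points along the fingers, y is the line along which they close (so a half turn about z gives the same grasp; the last joint's range is limited). The gripper opens to 85 mm and grips with 20 to 120 N. Pads are 22 mm wide; open, the fingers measure 114 mm over their backs; the gripper's body (76 mm by 85 mm) begins 54 mm behind the grasp point. The pads swing forward as they close: fully open they stand 13 mm farther back than shut.
Start: joints at [64.893, 7.471, 85.268, -0, 87.261, -4.893], TCP at [207.295, 563.058, 231.292] pointing down, gripper open.
Joint ranges: [-169.43, 169.43], [-51.17, 129.36], [1.28, 143.12], [-76.62, 256.62], [0, 156.53], [-152.29, 152.29]. Speed limits (degrees/s): [136.94, 136.94, 159.86, 180, 180, 180].

INTERFACE

Orientations are given as [roll, pitch, yaw] about the fixed x, y, z axes, in that order (R = Rz(yaw) Ry(pitch) Rx(roll)).
In Python, from bench import sensors, optics, job, r gives the robot as it stands.
- The arm moves only by the tool play_rows, never from a script. Its argument "motion" is a list that holds one entry, the list of rows, each a list of 6 numbers: the shift along the tool's x, y, z in cm, then the turn, a rotation vector about the tool's x, y, z in degrees. In form: [[[x, y, z, ax, ay, az], ...]]. A call has 1 to 5 rows; each row is the pose to reach, as a shift and turn from the pose commanded when the call began, along the tool's axes at that moment; what a row does not reach only later rows make up. A row lasts 1/10 s, in which the tool goes at most 50 mm and 8.59 degrees, less where a joint would pass 70% of its speed; a pose out of reach is approached as far as the arm can. A call with a gripper value outside its range is refused whole. "jaw" is the opening, from 0 (shut) to 1 (fully open), set as the call begins (left out, the last holds). The fingers move at their own pace and stop on an object; "squeeze" is the grip in N (left out, the last holds). Time passes only in rows, so rows that repeat a pose let the fingers close. It gives the time, the measured TCP pose, the force, the opening and the grip force at its end, in the units of the state.
- sensors.sense(): the state, without advancing time (a new reading comes with each control period).
- optics.snapshot(name): name is "scene" or "top" or "wrist"; returns a dict with "pixels" (400x640x3 uint8, red, green, blue), "mtx" (3x3 intrinsics, pixels), "k1" (the pictures are not rectified: a ray, as slopes to the right and down, at radius r is drawn at 1 + k1 r^2 times it, then the intrinsics apply), "R" (3x3) and "t" (3): a world point X has camera coordinates R X + t; the wrist camera has in their place "T_tool_cam" (4x4, takes a point from camera to tool coordinates, whose origin is the TCP and whose axes are the flange's). Camera axes: x right, y down, z forward; pixel columns grow to the right and rows downward; lengths in mm; the calibration is good to about 2 mm. A picture is of the moment at which its call begins: read the wrist's pose just before it. There is no depth.
- job.hand_in(): hands the job in; it is judged then, once.
The state is a dict: "time": time; "joint_pos": joint angles; "qd": joint speeds; "joint_efforts": joint torques, N m; "tool_pos": TCP position; "tcp_rot": TCP orientation; "ft_force": force on the tool from outside, world axes, zero at the start; "wrist_torque": the same for the moment, N m; "finger_gap": finger opening in mm; "grip_force": force on a finger pad.
Only numpy, scipy, OpenCV 4.12 (cv2) and the standard library are available. Lean on these libraries where they do the work, as an engineer would, in place of code of your own. Each camera call takes 0.05 s, during which the arm holds its last target. There are 200 camera calls.

## Working session

There is one attempt and no reset: what is moved stays moved. The work goes in short steps, Python scripts to look and compute and a tool call to move; the robot and the scene stay as the last step left them, time stands still between calls to the robot, and variables do not carry over. Pictures are saved under pics/ and viewed, at most 10 in all, crops included, and the job is handed in when it is done.

Besides the shell and the picture viewer there is one more tool, called after "Emit:" as name(argument=value, ...) on one line, values as JSON. play_rows: Moves the arm, as the interface text tells. Its arguments: {"type":"object","properties":{"motion":{"type":"array","items":{"type":"array","items":{"type":"array","items":{"type":"number"}}}},"jaw":{"type":"number"},"squeeze":{"type":"number"}},"required":["motion"]}

```bash
mkdir -p pics; cat > h.py <<'E'
import numpy as np, cv2
from scipy.spatial.transform import Rotation as Rn
from bench import sensors, optics, job, r
def snap(n):
    s=sensors.sense(); p=optics.snapshot(n); p={**p}
    if 'T_tool_cam' in p:
        T=np.eye(4); T[:3,:3]=Rn.from_euler('xyz',s['tcp_rot'],degrees=True).as_matrix(); T[:3,3]=s['tool_pos']
        W=T@np.array(p['T_tool_cam']); p['R']=W[:3,:3].T; p['t']=-p['R']@W[:3,3]
    p['R']=np.array(p['R']);p['t']=np.array(p['t']);p['mtx']=np.array(p['mtx'])
    return p
def ray(p,uv):
    d=cv2.undistortPoints(np.array([[uv]],float),p['mtx'],np.array([p['k1'],0,0,0.]))[0,0]
    return -p['R'].T@p['t'], p['R'].T@np.array([d[0],d[1],1])
def at(p,uv,z):
    o,d=ray(p,uv); return o+d*(z-o[2])/d[2]
def px(p,X):
    return cv2.projectPoints(np.array([X],float),cv2.Rodrigues(p['R'])[0],p['t'],p['mtx'],np.array([p['k1'],0,0,0.]))[0][0,0]
def save(p,f): cv2.imwrite('pics/'+f,p['pixels'][:,:,::-1])
E
python3 - <<'E'
from h import *
import pickle
a=snap('scene');b=snap('top');c=snap('wrist')
pickle.dump((a,b,c),open('p0.pkl','wb'))
save(a,'s0.png');save(b,'t0.png')
print(sensors.sense(), a['k1'],c['T_tool_cam'])
E
```

```text
{'time': 0.15, 'joint_pos': array([ 6.48931167e+01,  7.50525153e+00,  8.53160511e+01, -6.03238840e-04,
        8.72615257e+01, -4.89303480e+00]), 'qd': array([ 0.02278894, -0.19236155, -0.16694815, -0.14333   ,  0.05583121,
        0.08019663]), 'joint_efforts': array([ 6.93388902e-04, -5.70056891e+01, -5.01160669e+01, -1.38730784e-04,
        9.53755458e-03, -7.05065395e-05]), 'tool_pos': array([207.11445459, 562.66173748, 230.47395792]), 'tcp_rot': array([-1.79917422e+02, -6.46459422e-03,  1.59786176e+02]), 'ft_force': array([-0.60651326,  0.58603555,  0.04954262]), 'wrist_torque': array([ 0.01305913, -0.00951005,  0.01607295]), 'grip_force': 0.0, 'finger_gap': 85.6601503772884} 0.02273883101554287 [[ 2.04354384e-04 -9.46006636e-01 -3.24147193e-01  8.41948849e+01]
 [ 9.99999465e-01 -1.35443720e-04  1.02572208e-03  4.18837645e-01]
 [-1.01424360e-03 -3.24147229e-01  9.46006102e-01 -1.42798454e+02]
 [ 0.00000000e+00  0.00000000e+00  0.00000000e+00  1.00000000e+00]]
```

View pics/s0.png

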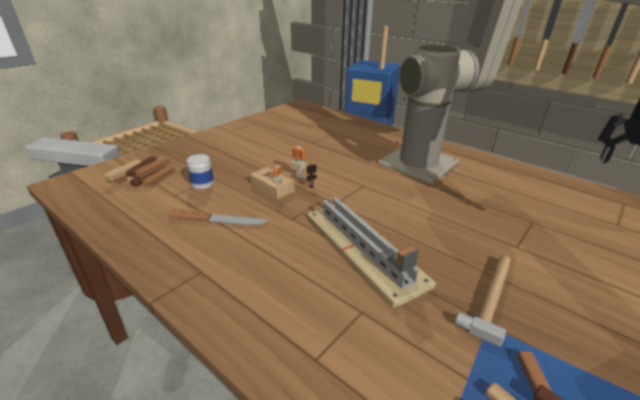

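View pics/t0.png

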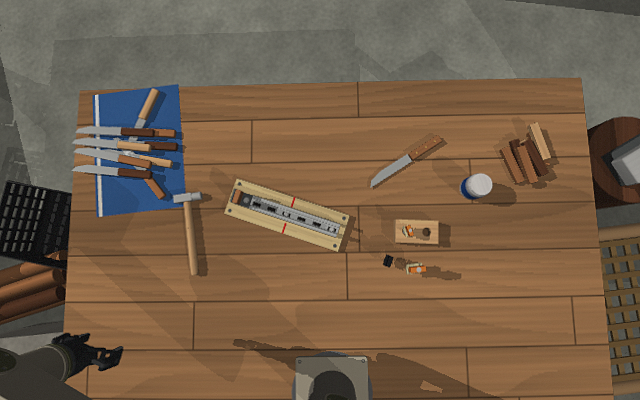

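Scene and top show three candidates. Top pixels: orange wing on the stand (409,231), a taller orange one beside it (415,268), and a black one (388,261). I choose the one on the stand, which is the smaller one and not black. The board is at (288,214) with its red line at (293,201)/(284,228); the jaw is at the left end.

```bash
python3 - <<'E'
from h import *
import pickle
a,b,c=pickle.load(open('p0.pkl','rb'))
for n,uv,z in [('wing',(408,231),85),('hole',(427,232),38),('big',(415,268),90),('blk',(388,261),80),('tin',(477,186),90),('m1',(293,201),18),('m2',(284,228),18)]:
    print(n,at(b,uv,z).round(1))
hsv=cv2.cvtColor(b['pixels'],cv2.COLOR_RGB2HSV)
# rack & board outlines
for n,(x0,y0,x1,y1),z,lo,hi in [('rack',(385,205,460,250),38,(12,70,150),(25,170,255)),('board',(210,165,365,262),18,(15,40,150),(30,125,255))]:
    m=cv2.inRange(hsv[y0:y1,x0:x1],lo,hi); m=cv2.morphologyEx(m,cv2.MORPH_OPEN,np.ones((2,2)))
    pts=cv2.findNonZero(m); rr=cv2.minAreaRect(pts); bx=cv2.boxPoints(rr)+[x0,y0]
    print(n,bx.round(1).tolist()); W=np.array([at(b,q,z) for q in bx]); print(W.round(0).tolist(), W.mean(0).round(1))
cr=np.hstack([cv2.resize(b['pixels'][200:290,370:450],(400,450),interpolation=2),cv2.resize(a['pixels'][135:215,240:330],(400,450),interpolation=2)])
cv2.imwrite('pics/c0.png',cr[:,:,::-1])
E
```

```text
wing [ 479.6 -231.9   85. ]
hole [ 477.4 -299.2   38. ]
big [ 372.9 -246.4   90. ]
blk [ 393.6 -171.2   80. ]
tin [ 608.1 -439.6   90. ]
m1 [582.7 111.2  18. ]
m2 [498. 140.  18.]
rack [[395.4, 242.8], [396.2, 219.8], [438.9, 221.4], [438.0, 244.4]]
[[446.0, -202.0, 38.0], [516.0, -207.0, 38.0], [509.0, -337.0, 38.0], [439.0, -331.0, 38.0]] [ 477.8 -269.1   38. ]
board [[224.5, 214.5], [236.5, 178.5], [349.9, 216.3], [337.9, 252.3]]
[[544.0, 329.0, 18.0], [659.0, 292.0, 18.0], [531.0, -67.0, 18.0], [420.0, -27.0, 18.0]] [538.4 131.7  18. ]
```

View pics/c0.png

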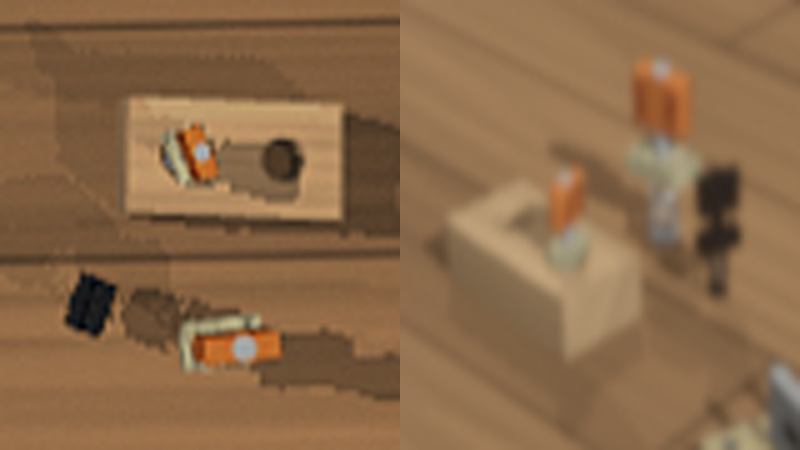

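The crop confirms it: the stand's nut is the small orange one, its wing tilted about 15° from world x. The big orange one and the black one stand on the bench in front of it. Next I go above the stand for a close look.

```bash
cat >> h.py <<'E'
def plan(p,yaw,wps):
    "from commanded pose p,yaw (tool down) print the last row of each call, cm/deg"
    p=np.array(p,float)
    for q,y in wps:
        q=np.array(q,float); c,s=np.cos(np.radians(yaw)),np.sin(np.radians(yaw)); d=(q-p)/10
        print([round(v,2) for v in (d[0]*c+d[1]*s, d[0]*s-d[1]*c, -d[2])], 'rz',round(yaw-y,2)); p,yaw=q,y
E
python3 -c "
from h import *
plan([207.295,563.058,231.292],159.786,[([340,362,231],119.786),([470,160,231],79.786),([475,-38,220],42.786),([477,-234,200],14.786)])"
```

```text
[np.float64(-19.4), np.float64(-14.28), np.float64(0.03)] rz 40.0
[np.float64(-23.99), np.float64(1.25), np.float64(-0.0)] rz 40.0
[np.float64(-19.4), np.float64(4.0), np.float64(1.1)] rz 37.0
[np.float64(-13.17), np.float64(14.52), np.float64(2.0)] rz 28.0
```

Emit:
play_rows(motion=[[[-3.9,-2.9,0,0,0,8],[-7.8,-5.7,0,0,0,16],[-11.6,-8.6,0,0,0,24],[-15.5,-11.4,0,0,0,32],[-19.4,-14.3,0,0,0,40]]], jaw=0.7)

```text
time: 0.65
tool_pos: [340.5, 360.1, 231.1]
tcp_rot: [-180.0, 0.0, 119.5]
ft_force: [1.1, -0.1, -0.3]
finger_gap: 59.7
grip_force: 0.0
```

Emit:
play_rows(motion=[[[-4.8,0.2,0,0,0,8],[-9.6,0.5,0,0,0,16],[-14.4,0.8,0,0,0,24],[-19.2,1.0,0,0,0,32],[-24,1.2,0,0,0,40]]])

```text
time: 1.15
tool_pos: [470.2, 157.6, 231.2]
tcp_rot: [180.0, -0.0, 79.5]
ft_force: [1.1, 0.3, -0.2]
finger_gap: 59.9
grip_force: 0.0
```

Emit:
play_rows(motion=[[[-3.9,0.8,0.2,0,0,7.4],[-7.8,1.6,0.4,0,0,14.8],[-11.6,2.4,0.7,0,0,22.2],[-15.5,3.2,0.9,0,0,29.6],[-19.4,4,1.1,0,0,37]]])

```text
time: 1.65
tool_pos: [474.2, -40.1, 220.0]
tcp_rot: [-180.0, 0.0, 42.5]
ft_force: [-0.1, 0.1, 0.3]
finger_gap: 59.5
grip_force: 0.0
```

Emit:
play_rows(motion=[[[-3.3,3.6,0.5,0,0,7],[-6.6,7.2,1,0,0,14],[-9.9,10.8,1.5,0,0,21],[-13.2,14.5,2,0,0,28],[-13.2,14.5,2,0,0,28]]])

```text
time: 2.15
tool_pos: [474.7, -239.8, 198.9]
tcp_rot: [180.0, 0.1, 14.2]
ft_force: [-0.1, 1.2, -1.3]
finger_gap: 60.2
grip_force: 0.0
```

```bash
python3 - <<'E'
from h import *
import pickle
s=sensors.sense(); print(s['time'],s['tool_pos'],s['tcp_rot'],s['joint_pos'].round(1),s['finger_gap'],s['qd'].round(1))
c=snap('wrist');t=snap('top');pickle.dump((c,t),open('p1.pkl','wb'));save(c,'w1.png')
E
```

```text
2.15 [ 474.69239983 -239.78865976  198.93513488] [1.79968593e+02 1.21887081e-01 1.42359147e+01] [-32.2  -2.1  98.5  -0.1  83.6  43.5] 60.16696926797565 [ 4.6 -2.4  1.9  2.5  1.9 -2.1]
```

View pics/w1.png

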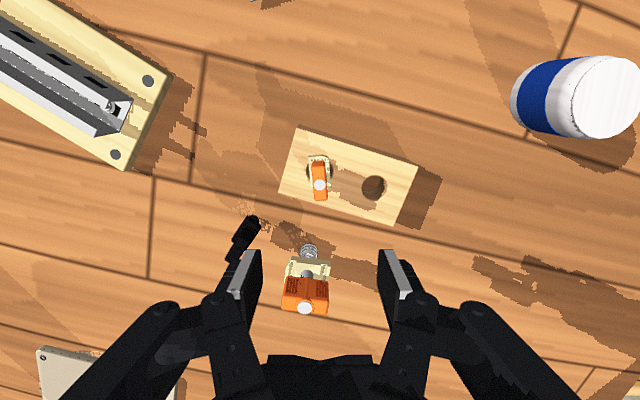

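The wrist view shows the stand's nut at (319,180), its wing nearly along the tool's x. The big nut is at (305,290) near the fingers, and the black one at (243,240). I measure the wing.

```bash
python3 - <<'E'
from h import *
import pickle
c,t=pickle.load(open('p1.pkl','rb'))
hsv=cv2.cvtColor(c['pixels'],cv2.COLOR_RGB2HSV); x0,y0=295,145
m=cv2.inRange(hsv[y0:215,x0:345],(5,190,120),(16,255,255))
w=cv2.inRange(hsv[y0:215,x0:345],(0,0,190),(179,60,255))
p=cv2.findNonZero(m).reshape(-1,2)+[x0,y0]; rr=cv2.minAreaRect(p.astype(np.float32)); print(rr,p.min(0),p.max(0))
M=cv2.moments(w,True); st=(x0+M['m10']/M['m00'],y0+M['m01']/M['m00']); print(st,M['m00'])
bx=cv2.boxPoints(rr); W=np.array([at(c,q,85) for q in bx]); print(bx.round(1).tolist(),W.round(1).tolist())
for q in W,: 
  e=q[1]-q[0],q[2]-q[1]; print([(np.hypot(*v[:2]).round(1),np.degrees(np.arctan2(v[1],v[0])).round(1)) for v in e])
for z in(85,87): print('stud',at(c,st,z).round(1))
# triangulate with top
o1,d1=ray(c,st); o2,d2=ray(t,(408.5,231)); 
# orange centroid / stud in top
h2=cv2.cvtColor(t['pixels'],cv2.COLOR_RGB2HSV)[215:250,395:420]; mt=cv2.inRange(h2,(5,150,120),(16,255,255));print('top',at(t,cv2.findNonZero(mt).reshape(-1,2).mean(0)+[395,215],82).round(1))
# rack outline in wrist
mk=cv2.inRange(hsv[115:240,265:430],(15,60,180),(26,150,255)); pr=cv2.findNonZero(mk); r2=cv2.boxPoints(cv2.minAreaRect(pr))+[265,115]; R=np.array([at(c,q,38) for q in r2]);print(R.round(1).tolist(),R.mean(0).round(1)); print('hole2',at(c,(373.5,188),38).round(1))
cv2.imwrite('pics/c1.png',cv2.resize(c['pixels'][140:215,280:400],(800,500),interpolation=2)[:,:,::-1])
E
```

```text
((318.9862365722656, 180.3345184326172), (39.19747543334961, 13.038142204284668), 85.2363510131836) [312 161] [326 200]
(318.8128078817734, 176.064039408867) 203.0
[[310.8999938964844, 161.3000030517578], [323.8999938964844, 160.3000030517578], [327.1000061035156, 199.3000030517578], [314.1000061035156, 200.39999389648438]] [[500.1, -225.0, 85.0], [503.7, -235.6, 85.0], [470.2, -247.2, 85.0], [466.3, -236.3, 85.0]]
[(np.float64(11.2), np.float64(-70.9)), (np.float64(35.5), np.float64(-160.8))]
stud [ 489.1 -234.8   85. ]
stud [ 489.6 -234.7   87. ]
top [ 492.7 -233.7   82. ]
[[392.5, -197.7, 38.0], [523.4, -172.3, 38.0], [562.7, -325.6, 38.0], [436.9, -373.4, 38.0]] [ 478.9 -267.2   38. ]
hole2 [ 478.6 -296.3   38. ]
```

View pics/c1.png

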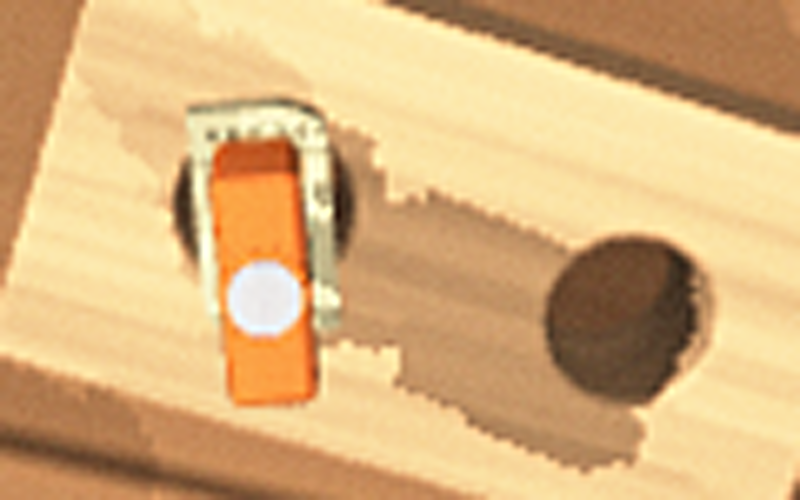

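The crop shows the small nut over the hole with its rounded corner at upper right. The wing's top face has corners (213,178), (297,172), (318,400), (230,405) in crop pixels, with the stud at (265,300).

```bash
python3 - <<'E'
from h import *
import pickle
c,t=pickle.load(open('p1.pkl','rb'))
W=np.array([at(c,(280+x/6.667,140+y/6.667),85) for x,y in [(213,178),(297,172),(318,400),(230,405)]])
f=lambda v:(np.hypot(*v[:2]).round(1),np.degrees(np.arctan2(v[1],v[0])).round(1))
print(W.mean(0).round(1),f(W[0]-W[3]),f(W[1]-W[2]),f(W[0]-W[1]),'stud',at(c,(280+265/6.667,140+300/6.667),87).round(1))
w=W.mean(0)
s=sensors.sense();print(s['tool_pos'],s['tcp_rot'])
# commanded last pose: track from sent rows
y=159.786;p=np.array([207.295,563.058,231.292])
for x,yy,z,a in [(-19.4,-14.3,0,40),(-24,1.2,0,40),(-19.4,4,1.1,37),(-13.2,14.5,2,28)]:
    C,S=np.cos(np.radians(y)),np.sin(np.radians(y)); p=p+10*np.array([x*C+yy*S,x*S-yy*C,-z]); y-=a
print(p,y)
E
```

```text
[ 482.7 -237.2   85. ] (np.float64(31.2), np.float64(18.0)) (np.float64(31.3), np.float64(19.7)) (np.float64(10.9), np.float64(108.4)) stud [ 482.1 -237.4   87. ]
[ 475.46090009 -235.4990943   199.51561371] [-1.79920503e+02  5.68571049e-02  1.46608432e+01]
[ 476.1570765  -234.59451342  200.292     ] 14.786000000000001
```

```bash
python3 -c "
from h import *
plan([476.157,-234.595,200.292],14.786,[([482.7,-237,120.3],18.786),([482.7,-237,60.3],18.786)])"
```

```text
[np.float64(0.57), np.float64(0.4), np.float64(8.0)] rz -4.0
[np.float64(0.0), np.float64(0.0), np.float64(6.0)] rz 0.0
```

Emit:
play_rows(motion=[[[0.3,0.2,2,0,0,-2],[0.6,0.4,4.5,0,0,-4],[0.6,0.4,7,0,0,-4],[0.6,0.4,8,0,0,-4],[0.6,0.4,8,0,0,-4]]])

```text
time: 2.75
tool_pos: [482.0, -235.1, 118.6]
tcp_rot: [-179.8, 0.1, 18.9]
ft_force: [-0.6, 0.6, -0.0]
finger_gap: 59.7
grip_force: 0.0
```

Emit:
play_rows(motion=[[[0,0,1.5,0,0,0],[0,0,3,0,0,0],[0,0,4.5,0,0,0],[0,0,5.5,0,0,0],[0,0,6,0,0,0]]])

```text
time: 3.25
tool_pos: [482.1, -236.4, 58.5]
tcp_rot: [-179.9, 0.1, 18.8]
ft_force: [-0.5, -0.1, 0.3]
finger_gap: 59.8
grip_force: 0.0
```

Emit:
play_rows(motion=[[[0,0,0,0,0,0],[0,0,0,0,0,0],[0,0,0,0,0,0],[0,0,0,0,0,0],[0,0,0,0,0,0]]], jaw=0, squeeze=60)

```text
time: 3.75
tool_pos: [483.7, -237.4, 61.2]
tcp_rot: [179.9, -0.1, 18.8]
ft_force: [0.2, 0.1, 3.7]
finger_gap: 10.9
grip_force: 59.4
```

Emit:
play_rows(motion=[[[0,0,0,0,0,0],[0,0,0,0,0,0],[0,0,0,0,0,0]]])

```text
time: 4.05
tool_pos: [483.7, -237.4, 61.2]
tcp_rot: [179.9, -0.1, 18.8]
ft_force: [-0.6, -0.1, 6.2]
finger_gap: 10.6
grip_force: 59.5
```

Gripped: gap about 11 mm, 60 N. I lift and carry it over the line.

```bash
python3 -c "
from h import *
plan([482.9,-236.7,60.3],18.786,[([482.9,-236.7,190.3],18.786),([510,-60,190.3],44.786),([540,126,160.3],70.786)])"
```

```text
[np.float64(0.0), np.float64(0.0), np.float64(-13.0)] rz 0.0
[np.float64(8.26), np.float64(-15.86), np.float64(-0.0)] rz -26.0
[np.float64(15.23), np.float64(-11.09), np.float64(3.0)] rz -26.0
```

Emit:
play_rows(motion=[[[0,0,-2,0,0,0],[0,0,-5,0,0,0],[0,0,-8.5,0,0,0],[0,0,-11.5,0,0,0],[0,0,-13,0,0,0]]])

```text
time: 4.55
tool_pos: [483.9, -237.4, 193.1]
tcp_rot: [179.9, -0.1, 18.8]
ft_force: [0.9, 0.1, -0.5]
finger_gap: 11.1
grip_force: 58.7
```

Emit:
play_rows(motion=[[[1.3,-2.4,0,0,0,-4],[3,-5.7,0,0,0,-9],[4.8,-9.2,0,0,0,-15],[6.6,-12.6,0,0,0,-21],[8.3,-15.9,0,0,0,-26]]])

```text
time: 5.05
tool_pos: [509.7, -58.0, 189.0]
tcp_rot: [-179.9, 0.1, 45.0]
ft_force: [0.4, -0.1, -1.0]
finger_gap: 10.6
grip_force: 58.8
```

Emit:
play_rows(motion=[[[3.6,-2.6,0.7,0,0,-6],[7.4,-5.3,1.5,0,0,-12],[11,-8,2.2,0,0,-18],[13.8,-10,2.7,0,0,-23],[15.2,-11.1,3,0,0,-26]]])

```text
time: 5.55
tool_pos: [538.9, 129.1, 158.2]
tcp_rot: [-179.8, 0.0, 71.1]
ft_force: [-0.7, 0.1, -1.3]
finger_gap: 10.8
grip_force: 58.8
```

Emit:
play_rows(motion=[[[0,0,0,0,0,0],[0,0,0,0,0,0],[0,0,0,0,0,0],[0,0,0,0,0,0],[0,0,0,0,0,0]]])

```text
time: 6.05
tool_pos: [540.2, 125.3, 160.5]
tcp_rot: [180.0, -0.0, 70.7]
ft_force: [0.1, 0.0, -0.6]
finger_gap: 11.0
grip_force: 58.8
```

```bash
python3 - <<'E'
from h import *
import pickle
s=sensors.sense(); print(s['time'],s['tool_pos'],s['tcp_rot'],s['finger_gap'],s['ft_force'],s['qd'].round(1))
c=snap('wrist');t=snap('top');pickle.dump((c,t),open('p2.pkl','wb'));save(c,'w2.png')
E
```

```text
6.05 [540.18344478 125.2766867  160.48073924] [ 1.79981629e+02 -1.91598229e-03  7.06883316e+01] 11.026501591403289 [ 0.10501704  0.0427713  -0.64919501] [ 0.2  0.  -0.1  0.1 -0.  -0.1]
```

View pics/w2.png

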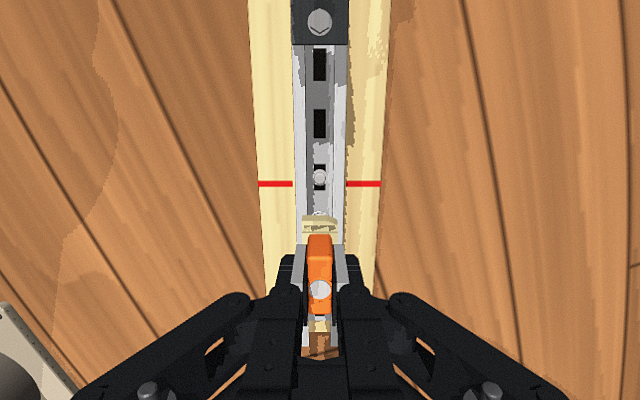

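The wrist view shows the nut held straight, wing at (320,265). The channel runs vertically at columns 294–347, with the red line at row 184 (columns 258–293 and 346–381). I measure the line and the slot edges.

```bash
python3 - <<'E'
from h import *
import pickle
c,t=pickle.load(open('p2.pkl','rb')); I=c['pixels']; hsv=cv2.cvtColor(I,cv2.COLOR_RGB2HSV)
m=cv2.inRange(hsv,(0,180,120),(4,255,255))|cv2.inRange(hsv,(174,180,120),(179,255,255)); m[:, :250]=0;m[:,390:]=0;m[:170]=0;m[200:]=0
L=cv2.findNonZero(m).reshape(-1,2).astype(float); l=L[L[:,0]<320].mean(0); q=L[L[:,0]>320].mean(0)
A,B=at(c,l,18),at(c,q,18); print(l,q,A.round(1),B.round(1),(A+B)[:2]/2,np.degrees(np.arctan2(*(A-B)[[1,0]])))
yaw=np.radians(70.7); u=np.array([np.cos(yaw),np.sin(yaw)]);n=np.array([-u[1],u[0]])
tip=np.array([540.18,125.28])
ml=np.where(m.any(0))[0]; g=np.diff(ml).argmax()
for e in (ml[0]-.5,ml[g]+.5,ml[g+1]-.5,ml[-1]+.5): X=at(c,(e,184),18)[:2]-tip; print('red end col',e,(X@u).round(1),(X@n).round(1))
g=cv2.cvtColor(I,cv2.COLOR_RGB2GRAY)
for y in (60,95,135,150,205): print(y,g[y,284:358].tolist())
f=lambda x,y,z:( (at(c,(x,y),z)[:2]-tip)@n ).round(2)
for y in(60,95,135,150): print(y,[f(x,y,59) for x in (294,304,336,347)])
E
```

```text
[274.60655738 183.21311475] [363.125 183.415] [499.1 141.4  18. ] [580.4 112.6  18. ] [539.73330609 127.0025892 ] 160.56205706632727
red end col 257.5 0.8 60.9
red end col 291.5 0.8 27.7
red end col 345.5 0.8 -25.0
red end col 380.5 0.8 -59.2
60 [223, 226, 222, 225, 225, 222, 223, 222, 187, 204, 215, 216, 218, 224, 154, 140, 146, 146, 145, 148, 104, 93, 118, 121, 123, 125, 118, 122, 126, 54, 10, 18, 19, 17, 25, 17, 19, 16, 17, 15, 20, 28, 84, 127, 127, 148, 144, 148, 143, 129, 101, 139, 142, 146, 140, 142, 144, 148, 143, 144, 147, 144, 131, 118, 128, 119, 176, 210, 203, 203, 206, 204, 205, 206]
95 [220, 224, 222, 226, 222, 226, 225, 225, 225, 199, 206, 203, 216, 216, 214, 216, 219, 212, 213, 217, 229, 64, 117, 114, 115, 118, 119, 120, 118, 114, 123, 118, 119, 119, 116, 115, 121, 116, 118, 114, 116, 120, 113, 125, 150, 145, 143, 140, 137, 133, 147, 223, 211, 213, 216, 216, 215, 211, 211, 214, 217, 200, 149, 123, 125, 130, 124, 119, 118, 160, 212, 205, 206, 207]
135 [216, 218, 221, 220, 221, 224, 225, 226, 226, 224, 184, 210, 203, 214, 214, 212, 217, 219, 211, 213, 212, 210, 71, 115, 1
[... 604 characters left out ...]

205 [220, 214, 217, 215, 214, 219, 220, 223, 225, 228, 228, 218, 218, 208, 211, 210, 212, 211, 212, 210, 207, 214, 210, 65, 114, 115, 112, 111, 119, 177, 170, 185, 185, 179, 184, 181, 181, 181, 183, 184, 185, 183, 186, 184, 208, 208, 209, 200, 109, 230, 208, 191, 209, 213, 211, 210, 212, 208, 207, 144, 116, 111, 126, 206, 196, 194, 194, 202, 196, 203, 202, 203, 199, 207]
60 [np.float64(19.31), np.float64(11.9), np.float64(-11.8), np.float64(-19.95)]
95 [np.float64(19.9), np.float64(12.25), np.float64(-12.18), np.float64(-20.59)]
135 [np.float64(20.64), np.float64(12.71), np.float64(-12.67), np.float64(-21.4)]
150 [np.float64(20.94), np.float64(12.89), np.float64(-12.87), np.float64(-21.73)]
```

The slot centre is within about 0.4 mm of the nut's line, and the yaw agrees (70.6–70.7°). The line lies about 1–2 mm ahead along the channel. I lower the spring foot into the slot and then feel its sides.

Emit:
play_rows(motion=[[[0.1,-0.02,1,0,0,0],[0.2,-0.03,2,0,0,0],[0.2,-0.03,3,0,0,0],[0.2,-0.03,3.5,0,0,0],[0.2,-0.03,3.8,0,0,0]]])

```text
time: 6.65
tool_pos: [539.7, 128.1, 120.9]
tcp_rot: [-179.9, 0.1, 70.8]
ft_force: [0.4, -0.9, -1.1]
finger_gap: 11.1
grip_force: 58.8
```

Emit:
play_rows(motion=[[[0,0,0.3,0,0,0],[0,0,0.6,0,0,0],[0,0,1,0,0,0],[0,0,1.4,0,0,0],[0,0,1.5,0,0,0]]])

```text
time: 7.15
tool_pos: [540.1, 128.1, 106.7]
tcp_rot: [-180.0, 0.0, 70.8]
ft_force: [-0.8, -0.3, -1.3]
finger_gap: 10.9
grip_force: 58.8
```

Emit:
play_rows(motion=[[[0,0,0,0,0,0],[0,0,0,0,0,0]]])

```text
time: 7.35
tool_pos: [540.5, 128.2, 107.5]
tcp_rot: [180.0, -0.0, 70.8]
ft_force: [-0.1, -0.4, -1.0]
finger_gap: 10.8
grip_force: 58.8
```

Emit:
play_rows(motion=[[[0,0.1,0,0,0,0],[0,0.2,0,0,0,0],[0,0.25,0,0,0,0],[0,0.25,0,0,0,0]]])

```text
time: 7.75
tool_pos: [542.9, 127.3, 107.4]
tcp_rot: [180.0, -0.0, 70.8]
ft_force: [-0.3, -0.2, -1.2]
finger_gap: 10.6
grip_force: 58.8
```

Emit:
play_rows(motion=[[[0,0.05,0,0,0,0],[0,0.1,0,0,0,0],[0,0.1,0,0,0,0],[0,0.1,0,0,0,0]]])

```text
time: 8.15
tool_pos: [543.7, 127.0, 107.3]
tcp_rot: [-180.0, 0.0, 70.8]
ft_force: [0.4, 0.0, -1.0]
finger_gap: 10.6
grip_force: 58.8
```

Emit:
play_rows(motion=[[[0,0.05,0,0,0,0],[0,0.1,0,0,0,0],[0,0.1,0,0,0,0],[0,0.1,0,0,0,0]]])

```text
time: 8.55
tool_pos: [544.3, 126.8, 107.1]
tcp_rot: [-180.0, 0.0, 70.8]
ft_force: [-1.7, 1.1, -1.0]
finger_gap: 11.0
grip_force: 58.8
```

Emit:
play_rows(motion=[[[0,0.05,0,0,0,0],[0,0.05,0,0,0,0],[0,0.05,0,0,0,0]]])

```text
time: 8.85
tool_pos: [544.7, 126.7, 107.0]
tcp_rot: [-179.9, 0.0, 70.8]
ft_force: [-4.7, 1.9, -1.1]
finger_gap: 11.0
grip_force: 58.8
```

Emit:
play_rows(motion=[[[0,-0.1,0,0,0,0],[0,-0.3,0,0,0,0],[0,-0.5,0,0,0,0],[0,-0.65,0,0,0,0],[0,-0.65,0,0,0,0]]])

```text
time: 9.35
tool_pos: [539.1, 128.7, 107.5]
tcp_rot: [180.0, -0.0, 70.8]
ft_force: [-0.3, -0.7, -1.2]
finger_gap: 10.9
grip_force: 58.8
```

Emit:
play_rows(motion=[[[0,-0.05,0,0,0,0],[0,-0.1,0,0,0,0],[0,-0.1,0,0,0,0],[0,-0.1,0,0,0,0]]])

```text
time: 9.75
tool_pos: [538.1, 129.0, 107.3]
tcp_rot: [180.0, 0.0, 70.8]
ft_force: [0.2, -0.5, -1.0]
finger_gap: 11.0
grip_force: 58.8
```

Emit:
play_rows(motion=[[[0,-0.05,0,0,0,0],[0,-0.1,0,0,0,0],[0,-0.1,0,0,0,0],[0,-0.1,0,0,0,0]]])

```text
time: 10.15
tool_pos: [537.5, 129.2, 107.5]
tcp_rot: [179.9, -0.0, 70.8]
ft_force: [3.6, -1.0, -1.3]
finger_gap: 10.9
grip_force: 58.8
```

Slot sides felt at +4.2 and −2.9 mm (commanded), so the centre is +0.65 mm. I go there and lower.

Emit:
play_rows(motion=[[[0,0.2,0,0,0,0],[0,0.41,0,0,0,0],[0,0.41,0.6,0,0,0],[0,0.41,1.4,0,0,0],[0,0.41,2.0,0,0,0]]])

```text
time: 10.65
tool_pos: [540.3, 127.9, 85.9]
tcp_rot: [-179.9, 0.0, 70.8]
ft_force: [-1.2, 0.2, -1.5]
finger_gap: 11.0
grip_force: 58.9
```

Emit:
play_rows(motion=[[[0,0,0.1,0,0,0],[0,0,0.2,0,0,0],[0,0,0.3,0,0,0],[0,0,0.4,0,0,0],[0,0,0.4,0,0,0]]])

```text
time: 11.15
tool_pos: [541.1, 128.0, 83.4]
tcp_rot: [180.0, -0.0, 70.8]
ft_force: [-0.3, 0.9, -1.3]
finger_gap: 11.1
grip_force: 58.9
```

Emit:
play_rows(motion=[[[0,0,0.05,0,0,0],[0,0,0.1,0,0,0],[0,0,0.15,0,0,0],[0,0,0.2,0,0,0],[0,0,0.2,0,0,0]]])

```text
time: 11.65
tool_pos: [540.9, 128.0, 81.2]
tcp_rot: [-180.0, 0.0, 70.8]
ft_force: [0.4, -0.3, -0.5]
finger_gap: 11.2
grip_force: 58.9
```

Emit:
play_rows(motion=[[[0,0,0.05,0,0,0],[0,0,0.1,0,0,0],[0,0,0.15,0,0,0],[0,0,0.15,0,0,0]]])

```text
time: 12.05
tool_pos: [540.9, 128.0, 79.7]
tcp_rot: [-180.0, 0.0, 70.8]
ft_force: [0.4, -0.9, -1.4]
finger_gap: 10.9
grip_force: 58.9
```

Emit:
play_rows(motion=[[[0,0,0.05,0,0,0],[0,0,0.1,0,0,0],[0,0,0.15,0,0,0],[0,0,0.15,0,0,0]]])

```text
time: 12.45
tool_pos: [540.9, 127.9, 78.1]
tcp_rot: [-180.0, 0.0, 70.8]
ft_force: [-0.0, 0.3, -0.8]
finger_gap: 11.0
grip_force: 58.9
```

Emit:
play_rows(motion=[[[0,0,0.1,0,0,0],[0,0,0.2,0,0,0],[0,0,0.3,0,0,0],[0,0,0.4,0,0,0],[0,0,0.4,0,0,0]]])

```text
time: 12.95
tool_pos: [540.9, 128.0, 74.1]
tcp_rot: [-180.0, 0.0, 70.8]
ft_force: [-0.5, -0.4, -0.2]
finger_gap: 10.7
grip_force: 59.0
```

Emit:
play_rows(motion=[[[0,0,0.15,0,0,0],[0,0,0.3,0,0,0],[0,0,0.45,0,0,0],[0,0,0.5,0,0,0],[0,0,0.5,0,0,0]]])

```text
time: 13.45
tool_pos: [541.2, 128.0, 69.5]
tcp_rot: [180.0, -0.0, 70.8]
ft_force: [-1.5, -0.1, 2.9]
finger_gap: 10.6
grip_force: 59.4
```

Emit:
play_rows(motion=[[[0,0,0.1,0,0,0],[0,0,0.2,0,0,0],[0,0,0.3,0,0,0],[0,0,0.4,0,0,0],[0,0,0.4,0,0,0]]])

```text
time: 13.95
tool_pos: [541.2, 128.0, 65.4]
tcp_rot: [180.0, -0.0, 70.8]
ft_force: [-0.4, 0.2, 5.9]
finger_gap: 10.8
grip_force: 59.7
```

Emit:
play_rows(motion=[[[0,0,0,0,0,0],[0,0,0,0,0,0]]])

```text
time: 14.15
tool_pos: [541.2, 128.0, 65.5]
tcp_rot: [180.0, -0.0, 70.8]
ft_force: [-0.2, 0.7, 4.4]
finger_gap: 10.7
grip_force: 59.7
```

The nut went through without force. The spring now presses about 6 N, so the nut is roughly 10 mm compressed and below the lips. I check the nut's axis offset in the hand before twisting.

```bash
python3 - <<'E'
from h import *
import pickle
c,t=pickle.load(open('p2.pkl','rb'))
I=c['pixels'];g=cv2.inRange(cv2.cvtColor(I,cv2.COLOR_RGB2HSV)[270:310,300:340],(0,0,190),(179,60,255))
n,l,s,ce=cv2.connectedComponentsWithStats(g); print(s[1:],ce[1:]+[300,270])
i=1+s[1:,4].argmax(); st=ce[i]+[300,270]
y=np.radians(70.69)
for z in (185,187):
  d=at(c,st,z)[:2]-[540.18,125.28]; print(z,'tool x,y',d@[np.cos(y),np.sin(y)],d@[np.sin(y),-np.cos(y)])
E
```

```text
[[ 10  11  21  18 289]
 [ 37  13   3   8  18]
 [  0  14   2   7  10]] [[319.92733564 289.37716263]
 [337.88888889 286.44444444]
 [300.6        287.3       ]]
185 tool x,y -0.8339420494782683 -0.28677206771521224
187 tool x,y 0.6014933146448189 -0.29189254144373034
```

Emit:
play_rows(motion=[[[0,0.01,0.05,0,0,6],[0,0.01,0.05,0,0,12],[0,0.02,0.05,0,0,18],[-0.01,0.02,0.05,0,0,24],[-0.01,0.03,0.05,0,0,30]]])

```text
time: 14.65
tool_pos: [541.6, 127.8, 65.1]
tcp_rot: [180.0, -0.0, 40.5]
ft_force: [-0.2, 0.9, 4.2]
finger_gap: 10.9
grip_force: 59.8
```

```bash
python3 -c "
from h import *
s=sensors.sense();print(s['ft_force'],s['wrist_torque'],s['tcp_rot'],s['joint_pos'][5])"
```

```text
[-0.15905005  0.85791298  4.18363348] [-0.03046768 -0.01496138  0.04777304] [ 1.79976027e+02 -3.38795250e-02  4.05413922e+01] 57.46077442383752
```

Emit:
play_rows(motion=[[[0,0.01,0,0,0,6],[0,0.01,0,0,0,12],[0,0.02,0,0,0,18],[-0.01,0.02,0,0,0,24],[-0.01,0.03,0,0,0,30]]])

```text
time: 15.15
tool_pos: [541.7, 127.5, 65.1]
tcp_rot: [180.0, -0.0, 10.5]
ft_force: [0.2, -0.6, 5.0]
finger_gap: 11.0
grip_force: 59.8
```

```bash
python3 -c "
from h import *
s=sensors.sense();print(s['ft_force'],s['wrist_torque'],s['tcp_rot'],s['joint_pos'][5])"
```

```text
[ 0.16209199 -0.61994927  4.95247468] [-0.04382867  0.01075643  0.00864652] [ 1.79996386e+02 -4.67650181e-02  1.05401087e+01] 87.4291616174412
```

Emit:
play_rows(motion=[[[0,0.01,0,0,0,6],[0,0.01,0,0,0,12],[0,0.02,0,0,0,18],[-0.01,0.02,0,0,0,24],[-0.01,0.03,0,0,0,30]]])

```text
time: 15.65
tool_pos: [541.6, 127.2, 65.1]
tcp_rot: [-180.0, -0.0, -19.5]
ft_force: [-0.0, -0.5, 5.5]
finger_gap: 10.7
grip_force: 59.8
```

Emit:
play_rows(motion=[[[0,0,0,0,0,0],[0,0,0,0,0,0]]])

```text
time: 15.85
tool_pos: [541.6, 127.2, 65.0]
tcp_rot: [-180.0, -0.0, -19.0]
ft_force: [0.1, 1.1, 4.4]
finger_gap: 10.7
grip_force: 59.8
```

```bash
python3 -c "
from h import *
s=sensors.sense();print(s['ft_force'],s['wrist_torque'],s['tcp_rot'],s['joint_pos'][5])"
```

```text
[0.13105575 1.07369148 4.41279205] [ 0.0238865  -0.15340557  0.03006601] [-1.79984305e+02 -2.94519691e-02 -1.90369951e+01] 116.9756177536193
```

Quarter turn done with no side force. I let it come up.

Emit:
play_rows(motion=[[[0,0,-0.1,0,0,0],[0,0,-0.2,0,0,0],[0,0,-0.3,0,0,0],[0,0,-0.35,0,0,0],[0,0,-0.35,0,0,0]]])

```text
time: 16.35
tool_pos: [541.4, 127.2, 68.3]
tcp_rot: [-180.0, -0.0, -19.2]
ft_force: [1.8, 0.1, 2.2]
finger_gap: 10.7
grip_force: 59.5
```

Emit:
play_rows(motion=[[[0,0,-0.05,0,0,0],[0,0,-0.1,0,0,0],[0,0,-0.1,0,0,0],[0,0,-0.1,0,0,0]]])

```text
time: 16.75
tool_pos: [541.1, 127.1, 68.8]
tcp_rot: [180.0, 0.0, -19.2]
ft_force: [4.5, 0.6, -2.8]
finger_gap: 10.9
grip_force: 58.6
```

```bash
python3 -c "
from h import *
s=sensors.sense();print(s['ft_force'],s['wrist_torque'],s['tcp_rot'],s['tool_pos'])"
```

```text
[ 4.48720288  0.60313025 -2.81632798] [ 0.13414599 -0.85273499  0.04734452] [ 1.79987781e+02  2.36593655e-02 -1.92131195e+01] [541.11351614 127.13027811  68.80163041]
```

Seated height is reached (rise 3.8 mm), but there is a side force of +4.5 N along the tool's x. I relieve it by shifting that way.

Emit:
play_rows(motion=[[[0,0,0.1,0,0,0],[0.03,0,0.1,0,0,0],[0.07,0,0.1,0,0,0],[0.07,0,0.05,0,0,0],[0.07,0,0.05,0,0,0]]])

```text
time: 17.25
tool_pos: [541.5, 127.0, 68.7]
tcp_rot: [180.0, 0.1, -19.2]
ft_force: [-1.5, 0.9, 3.2]
finger_gap: 10.6
grip_force: 59.5
```

Emit:
play_rows(motion=[[[0,0,-0.05,0,0,0],[0,0,-0.05,0,0,0],[0,0,-0.05,0,0,0]]])

```text
time: 17.55
tool_pos: [541.4, 127.0, 68.8]
tcp_rot: [180.0, 0.1, -19.2]
ft_force: [-1.6, 3.1, -1.7]
finger_gap: 10.8
grip_force: 58.9
```

Emit:
play_rows(motion=[[[-0.02,0,0.03,0,0,0],[-0.02,0,0.03,0,0,0]]])

```text
time: 17.75
tool_pos: [541.5, 127.0, 68.8]
tcp_rot: [180.0, 0.0, -19.2]
ft_force: [-1.5, 1.8, -0.4]
finger_gap: 10.7
grip_force: 59.1
```

Emit:
play_rows(motion=[[[0,0,0,0,0,0],[0,0,0,0,0,0],[0,0,0,0,0,0],[0,0,0,0,0,0],[0,0,0,0,0,0]]], jaw=0.6)

```text
time: 18.25
tool_pos: [541.9, 126.9, 69.1]
tcp_rot: [-180.0, -0.0, -19.2]
ft_force: [-0.0, 0.8, -0.0]
finger_gap: 51.3
grip_force: 0.0
```

Emit:
play_rows(motion=[[[0,0,-1,0,0,0],[0,0,-3,0,0,0],[0,0,-6,0,0,0],[0,0,-9,0,0,0],[0,0,-11,0,0,0]]])

```text
time: 18.75
tool_pos: [542.8, 127.1, 182.5]
tcp_rot: [-179.9, -0.2, -19.2]
ft_force: [0.7, -0.3, 0.1]
finger_gap: 51.1
grip_force: 0.0
```

Emit:
play_rows(motion=[[[0,0,0,0,0,0],[0,0,0,0,0,0],[0,0,0,0,0,0],[0,0,0,0,0,0]]])

```text
time: 19.15
tool_pos: [540.9, 126.9, 177.4]
tcp_rot: [179.9, 0.1, -19.2]
ft_force: [0.3, -0.3, -1.2]
finger_gap: 51.2
grip_force: 0.0
```

```bash
python3 - <<'E'
from h import *
import pickle
s=sensors.sense(); print(s['time'],s['tool_pos'],s['tcp_rot'],s['finger_gap'],s['ft_force'])
c=snap('wrist');pickle.dump(c,open('p3.pkl','wb'))
cv2.imwrite('pics/w3.png',cv2.resize(c['pixels'][50:350,120:520],(800,600),interpolation=2)[:,:,::-1])
E
```

```text
19.15 [540.8561548 126.8745702 177.4229987] [ 1.79930741e+02  1.32705212e-01 -1.92158748e+01] 51.23809076017536 [ 0.32921566 -0.34926348 -1.16166688]
```

View pics/w3.png

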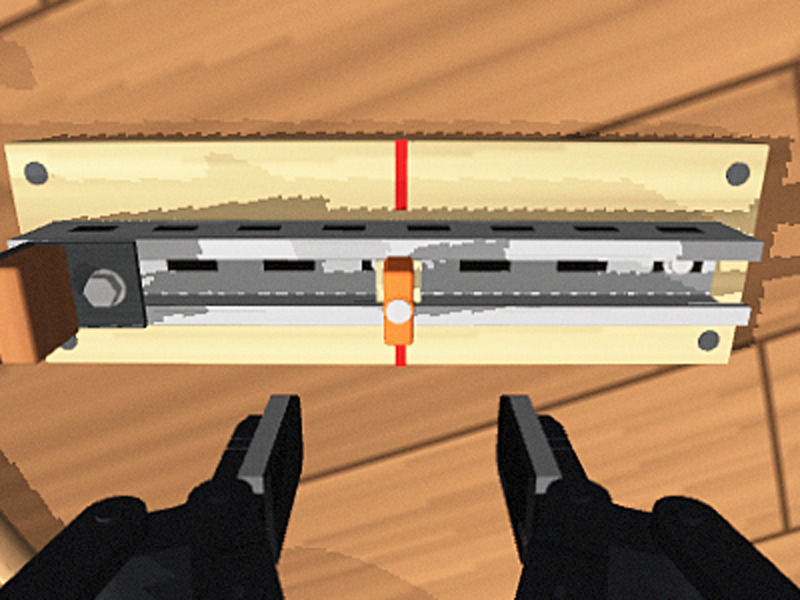

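The nut stands square across the channel: wing at crop (398,310) in line with the red line at column 400, no tilt, the gripper clear of it. I hand in.

```bash
python3 -c "
from bench import job
print(job.hand_in())"
```

```text
the job is handed in; nothing more can be done
None
```

The spring channel nut is seated across the channel at the red line, turned a quarter turn clockwise and let go. The job is handed in at about 19 s of the 54 s allowed; the hand-in gave no verdict back. The last wrist picture shows it upright and lined up with the mark. That the grooves sit on the lips I judged from the height and force at which it stopped, and the arm never went near the knife, hammer or tin.

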